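Widen the empty film-roll stand by one hole

TASK

Two telescopic film-roll stands stand on the juice-shop counter: one carries a roll of cup-sealing film, the other is empty. Widen the empty one by exactly one hole for the new, wider roll: press its spring pin down flush with the sleeve, push the sleeve away by its lip so that it passes over the pin, and stop when the pin has sprung up in the very next hole. Leave the sleeve of the stand with the film on it where it is.

Things in the scene. Friction and masses are not known exactly. Their poses are not given: they have to be found in the camera images.
- roll_stand: EMPTY stand, fixed: no roll between its white end plates (at x -150, +75 mm; y -22 to 106; top 120 mm). Origin on the counter below its pin's axis; x: way the sleeve slides out, away from the robot; y: side where the roll lies. Aluminium sleeve 40 mm square, its top 90 mm above the counter, with a cross lip 24 mm high, 40 wide, 6 thick: face towards the pin at x = +20 mm at the start.
- stand_pin (a joint): Its spring pin, m. Steel, 18 mm thick, round top, fixed at the stand's x = y = 0; it does not travel with the sleeve. 0 = up, top 10 mm above the sleeve: locks it. 0.010 = flush (5 N). Then a fingertip on it that moves in +x meets the lip and takes the sleeve along, whose edge rides over the pin and keeps it down (0.0125) until the next hole lets it spring up.
- stand_sleeve (a joint): Travel of the empty stand's sleeve, m: 0 = pin in the first hole (start, +-1.5 mm play), 0.040 = in the next hole, 0.080 = in the last, which is too far. Holes 21 mm wide in the 2.5 mm top wall, at the start at x = 0, -40, -80 mm. Slides at about 3 N, about 10 N while the edge rides over the pin; stays where it is left.
- loaded_sleeve (a joint): The same travel, m, of the other, equal stand, which has a film roll 72 mm thick and 205 mm long lying between its end plates: 0 at the start, to be left there.

How it is judged:
By the outcome, as a careful person would: the job done as asked, in the order asked, and still so for the second after the job is handed in, with the robot touching nothing.
It also fails if it takes over 35 s, if anything falls off the work surface, if the arm or the gripper's body presses on something with over 40 N, if the wrist force passes 120 N, or if a joint passes its speed limit or range.

ROBOT

A 6-joint arm with a two-finger parallel gripper is mounted at the origin on the work surface. World frame = base frame: x ahead of the robot, y to its left, z up, the work surface at z = 0. Lengths are in mm, angles in degrees, forces in N, time in s.
With the tool pointing down it reaches from about 300 to 850 mm from the base axis. Payload 4.2 kg.
Tool frame: the origin (TCP) lies on the centre line of the jaws, within the pads' length; the fingertips stand 14 mm ahead of it and the grasp point (between the pads) lies 5 mm behind it; z points along the fingers, y is the line along which they close (so a half turn about z gives the same grasp; the last joint's range is limited). The gripper opens to 91 mm and grips with 3 to 60 N. Pads are 32 mm wide; open, the fingers measure 118 mm over their backs; the gripper's body (76 mm by 178 mm) begins 60 mm behind the grasp point.
Start: joints at [73.51, 18.312, 89.639, -0, 72.044, -1.146], TCP at [152.152, 554.519, 227.976] pointing down, gripper open.
Joint ranges: [-177.97, 177.97], [-48.28, 115.42], [12.27, 149.76], [-77.06, 257.06], [2.81, 150.46], [-146.56, 146.56]. Speed limits (degrees/s): [147.25, 147.25, 180, 180, 180, 180].

INTERFACE

Orientations are given as [roll, pitch, yaw] about the fixed x, y, z axes, in that order (R = Rz(yaw) Ry(pitch) Rx(roll)).
In Python, from workcell import env gives the robot as it stands.
- The arm moves only by the tool arm_command, never from a script. Its argument "motion" is a list of rows, each an object with "offset": the shift along the tool's x, y, z in m, a list of three; "spin": the turn about the tool's z in rad. In form: [{"offset": [tx, ty, tz], "spin": spin}, ...]. A call has 1 to 5 rows; each row shifts and turns the commanded pose from where the row before left it, along the tool's axes as they then stand; what a row does not reach is not made up. A row lasts 1/8 s, in which the tool goes at most 62.5 mm and 10.7 degrees, less where a joint would pass 70% of its speed; a pose out of reach is approached as far as the arm can. A call with a gripper value outside its range is refused whole. "jaw" is the finger opening in m, from 0 to 0.0912, set as the call begins (left out, the last holds). The fingers move at their own pace and stop on an object; "newtons" is the grip in N (left out, the last holds). Time passes only in rows, so rows that do not move let the fingers close. It gives the time, the measured TCP pose, the force, the opening and the grip force at its end, in the units of the state.
- env.state(): the state, without advancing time (a new reading comes with each control period).
- env.grab_frame(name): name is "scene" or "top" or "wrist"; returns (picture, depth): 400x640x3 uint8, blue, green, red; 400x640 float32, mm along the optical axis (not along the pixel's ray), 0 where there is no reading.
- env.camera_model(name): a dict with "fx", "fy", "cx", "cy" (pixels), "eye" and "rotation" of the camera in the world; the wrist camera has in their place "hand_eye" (4x4, takes a point from camera to tool coordinates, whose origin is the TCP and whose axes are the flange's). Camera axes: x right, y down, z forward; pixel columns grow to the right and rows downward; lengths in mm; the calibration is good to about 2 mm. The wrist camera is an equidistant fisheye: a pixel r from the principal point sees the ray r / f radians off the axis. A picture is of the moment at which its call begins: read the wrist's pose just before it. camera_model takes no time and is no camera call.
- env.job_done(): hands the job in; it is judged then, once.
Trained networks look in the newest picture that a camera, given by its name, has taken for a name from the list of things; names that differ only in an ending like _2 or _b are one class to them, and where a whole thing is asked for, a point or a joint stands for the part that bears it (a point fixed in the world has none). Each returns a list of dicts, best first, with "score" (0 to 1); they miss things now and then, are a little off and sometimes report something else, mostly with a low value. They report only what shows in the picture. A call takes as long as a camera call.
- env.boxes_of(camera, target): "bbox" ([left, top, right, bottom] in pixels, round what is visible of it).
- env.pinpoint(camera, target): "location" ([column, row] in pixels: a listed point, or the origin of a listed thing).
The state is a dict: "time_s": time; "qpos": joint angles; "qvel": joint speeds; "effort": joint torques, N m; "ee_pos": TCP position; "ee_rot": TCP orientation; "force": force on the tool from outside, world axes, zero at the start; "torque": the same for the moment, N m; "gripper_width": finger opening in mm; "gripper_force": force on a finger pad.
Only numpy, scipy, OpenCV 4.12 (cv2) and the standard library are available. Lean on these libraries where they do the work, as an engineer would, in place of code of your own. Each camera call takes 0.05 s, during which the arm holds its last target. There are 200 camera calls.

## Working session

There is one attempt and no reset: what is moved stays moved. The work goes in short steps, Python scripts to look and compute and a tool call to move; the robot and the scene stay as the last step left them, time stands still between calls to the robot, and variables do not carry over. Pictures are saved under pics/ and viewed, at most 10 in all, crops included, and the job is handed in when it is done.

Besides the shell and the picture viewer there is one more tool, called by a JSON object that holds its "op" and its "data". arm_command: Moves the arm, as the interface text tells. Its arguments: {"type":"object","properties":{"motion":{"type":"array"},"jaw":{"type":"number"},"newtons":{"type":"number"}},"required":["motion"]}

```bash
mkdir -p pics; ls; python3 - <<'E'
from workcell import env
import cv2,numpy as np
s=env.state();print(s)
for n in ("scene","top"):
    p,d=env.grab_frame(n);cv2.imwrite(f"pics/{n}0.png",p);np.save(f"pics/{n}0.npy",d)
    m=env.camera_model(n);print(n,m)
    for t in("roll_stand","stand_pin","stand_sleeve"):
        print(t,env.boxes_of(n,t),env.pinpoint(n,t))
print(env.camera_model("wrist"))
E
```

```text
pics
{'time_s': 0.0, 'qpos': array([ 7.35121218e+01,  1.83505076e+01,  8.97071657e+01, -1.46389025e-04,
        7.20424366e+01, -1.14580500e+00]), 'qvel': array([ 0.00357872, -0.04074959,  0.03958154, -0.0022829 , -0.03298334,
       -0.012183  ]), 'effort': array([ 6.57077703e-05, -4.12456226e+01, -2.31973332e+01,  7.28640589e-02,
        4.54732880e-02, -1.36641665e-04]), 'ee_pos': array([151.99644565, 554.04729633, 227.12646597]), 'ee_rot': array([-1.79899907e+02, -1.86272089e-03,  1.64657970e+02]), 'force': array([-0.65776032, -0.43644345,  0.09885363]), 'torque': array([-0.05748158, -0.02106585, -0.01411779]), 'gripper_force': 0.0, 'gripper_width': 91.73583654067455}
scene {'fx': 515.3133960979046, 'fy': 515.3133960979046, 'cx': 309.38639352794684, 'cy': 196.42935242448584, 'eye': array([1160.09203908,  541.0537009 ,  672.39796409]), 'rotation': array([-126.69361717,    1.30103683,  132.51501303])}
roll_stand [{'bbox': [202.7, 121.2, 326.9, 206.6], 'score': 0.84}] [{'location': [240.1, 180.5], 'score': 0.94}]Traceback (most recent call last):
  File "<stdin>", line 8, in <module>
ValueError: it knows: roll_stand
```

```bash
python3 - <<'E'
from workcell import env
import cv2,numpy as np
for n in ("top","scene"):
    p,d=env.grab_frame(n);cv2.imwrite(f"pics/{n}0.png",p);np.save(f"pics/{n}0.npy",d)
    m=env.camera_model(n);print(n,m)
    for t in("roll_stand","stand_pin","stand_sleeve"):
      for f in (env.boxes_of,env.pinpoint):
        try: print(t,f(n,t))
        except ValueError as e: print(t,e)
print(env.camera_model("wrist"))
a=cv2.imread("pics/top0.png");b=cv2.imread("pics/scene0.png")
cv2.imwrite("pics/both.png",cv2.resize(np.vstack([a,b]),None,fx=.75,fy=.75,interpolation=3))
E
```

```text
top {'fx': 455.50843842614245, 'fy': 455.50843842614245, 'cx': 324.03372857571713, 'cy': 200.196055893429, 'eye': array([443.00514777, -49.25718279, 808.33889007]), 'rotation': array([-172.24507286,   -0.40879055,  -88.86170671])}
roll_stand [{'bbox': [350.8, 123.3, 463.7, 287.3], 'score': 0.91}]
roll_stand [{'location': [430.0, 193.8], 'score': 0.85}]
stand_pin [{'bbox': [437.1, 186.7, 451.4, 195.2], 'score': 0.5}]
stand_pin it knows: roll_stand
stand_sleeve [{'bbox': [385.0, 128.3, 466.1, 257.7], 'score': 0.9}]
stand_sleeve it knows: roll_stand
scene {'fx': 515.3133960979046, 'fy': 515.3133960979046, 'cx': 309.38639352794684, 'cy': 196.42935242448584, 'eye': array([1160.09203908,  541.0537009 ,  672.39796409]), 'rotation': array([-126.69361717,    1.30103683,  132.51501303])}
roll_stand [{'bbox': [201.7, 121.9, 324.8, 206.5], 'score': 0.81}]
roll_stand [{'location': [242.3, 179.2], 'score': 0.67}]
stand_pin [{'bbox': [234.0, 143.7, 241.2, 149.1], 'score': 0.37}]
stand_pin it knows: roll_stand
stand_sleeve [{'bbox': [200.5, 130.5, 284.4, 182.0], 'score': 0.91}]
stand_sleeve it knows: roll_stand
{'fx': 309.70691628693146, 'fy': 309.70691628693146, 'cx': 321.0327526298882, 'cy': 203.06997991377372, 'hand_eye': array([[ 4.85275670e-04, -9.67753918e-01, -2.51897041e-01,
         7.18149971e+01],
       [ 9.99999880e-01,  4.86829101e-04,  5.61532667e-05,
        -6.96246629e-01],
       [ 6.82882663e-05, -2.51897038e-01,  9.67754038e-01,
        -1.57340316e+02],
       [ 0.00000000e+00,  0.00000000e+00,  0.00000000e+00,
         1.00000000e+00]])}
```

View pics/both.png

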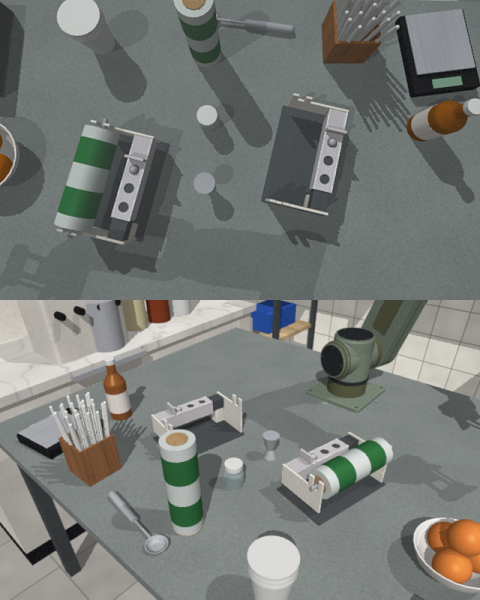

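```bash
cat > h.py <<'E'
from workcell import env
import numpy as np
from scipy.spatial.transform import Rotation as R
def rm(r): return R.from_euler('xyz',r,degrees=True).as_matrix()
def ray(n,px,s=None):
    m=env.camera_model(n); u=np.array([(px[0]-m['cx'])/m['fx'],(px[1]-m['cy'])/m['fy']])
    if n!='wrist': return m['eye'],rm(m['rotation'])@np.array([*u,1])
    t=np.linalg.norm(u); c=np.array([*(u/t*np.sin(t)),np.cos(t)]); H=m['hand_eye']; T=rm(s['ee_rot'])
    return s['ee_pos']+T@H[:3,3], T@H[:3,:3]@c
def at(n,px,z,s=None):
    e,d=ray(n,px,s); return e+d*(z-e[2])/d[2]
E
python3 - <<'E'
from h import *
import cv2
print('origin',at('top',(430,193.8),0),at('scene',(241,180),0))
print('pin',at('top',(444,191),98),at('scene',(237.6,146),98))
d=np.load('pics/top0.npy'); m=env.camera_model('top')
v,u=np.mgrid[:400,:640]; P=np.stack([(u-m['cx'])/m['fx']*d,(v-m['cy'])/m['fy']*d,d],-1)@rm(m['rotation']).T+m['eye']
w=(P[...,2]>80)&(P[...,2]<94)&(d>0)&(u>340)&(u<480)&(v>110)&(v<300)
c=P[w];print(len(c),c.mean(0))
print(cv2.minAreaRect(c[:,:2].astype(np.float32)))
q=c[:,:2]-c[:,:2].mean(0);w_,V=np.linalg.eigh(q.T@q);print(V[:,1],np.degrees(np.arctan2(V[1,1],V[0,1])))
w=(P[...,2]>104)&(d>0)&(u>340)&(u<480)&(v>110)&(v<300);print(np.c_[u[w],v[w],P[w].round()][::12].astype(int).tolist())
a=cv2.imread('pics/top0.png')[110:300,330:490]; cv2.imwrite('pics/crop.png',cv2.resize(a,None,fx=3.1,fy=3.1,interpolation=2))
E
```

```text
origin [ 568.75111106 -243.03969068    0.        ] [ 561.18059767 -241.63765591    0.        ]
pin [ 558.44937565 -241.76805871   98.        ] [ 567.55235746 -230.42241075   98.        ]
3764 [ 526.09288045 -228.33646134   89.9441695 ]
((534.0502319335938, -192.9888153076172), (127.50748443603516, 231.12399291992188), 77.7355728149414)
[-0.9860718  0.1663202] 170.4260638069275
[[392, 124, 659, -156, 122], [395, 126, 656, -161, 121], [397, 127, 655, -164, 119], [410, 128, 654, -185, 118], [411, 129, 651, -185, 123], [408, 130, 651, -182, 115], [396, 131, 652, -165, 106], [408, 132, 648, -182, 115], [409, 133, 648, -184, 112], [411, 134, 647, -188, 108], [437, 170, 590, -228, 109], [441, 171, 587, -234, 113], [440, 172, 585, -231, 116], [452, 172, 586, -250, 116], [447, 173, 584, -243, 114], [440, 174, 584, -233, 108], [452, 174, 583, -250, 114], [446, 175, 582, -242, 111], [458, 175, 582, -260, 112], [454, 176, 580, -253, 114], [454, 177, 579, -255, 109], [458, 178, 578, -261, 109], [364, 266, 439, -114, 119], [360, 268, 436, -108, 119], [364, 269, 434, -114, 122], [381, 270, 433, -140, 120], [378, 272, 430, -135, 121], [380, 273, 429, -138, 122], [386, 274, 428, -147, 119]]
```

View pics/crop.png

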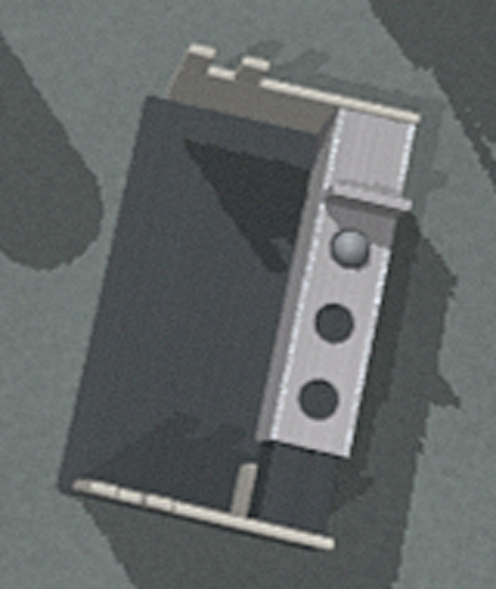

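```bash
cat >> h.py <<'E'
def tool(p,s=None):  # world target -> offset in tool axes (m)
    s=s or env.state(); return (rm(s['ee_rot']).T@(np.array(p)-s['ee_pos'])/1000).round(4)
E
python3 - <<'E'
from h import *
f=lambda x,y,z:at('top',(330+x/3.1,110+y/3.1),z)
h1,h2,p=f(334,323,90),f(319,400,90),f(350,247,99)
l,r=f(333,183,114),f(410,202,114);e=f(80,485,120),f(332,545,120)
print(h1,h2,p,l,r,e)
an=lambda v:np.degrees(np.arctan2(v[1],v[0]))
print(an(h1-h2),an(l-r)-90,an(e[0]-e[1])-90,np.linalg.norm(h1-h2))
print(tool([558,-241,228]))
E
```

```text
[ 522.25078735 -233.39618267   90.        ] [ 482.73083621 -225.21227548   90.        ] [ 560.36583207 -239.79488567   99.        ] [ 590.23875043 -227.72091894  114.        ] [ 581.35921361 -266.23505267  114.        ] (array([ 437.78651704, -101.8234063 ,  120.        ]), array([ 411.65267583, -223.25602582,  120.        ]))
-11.699609014110976 -12.982836231369163 -12.14552771234365 40.35843003774369
[-6.019e-01 -6.598e-01 -1.000e-04]
```

{"op": "arm_command", "data": {"motion": [{"offset":[-0.04,-0.044,0],"spin":0},{"offset":[-0.04,-0.044,0],"spin":0},{"offset":[-0.04,-0.044,0],"spin":0},{"offset":[-0.04,-0.044,0],"spin":0},{"offset":[-0.04,-0.044,0],"spin":0}], "jaw": 0, "newtons": 10}}

```text
time_s: 1.32
ee_pos: [287.4, 287.8, 228.2]
ee_rot: [179.9, 0.0, 164.7]
force: [1.4, -0.1, 0.3]
gripper_width: 44.4
gripper_force: 0.0
```

{"op": "arm_command", "data": {"motion": [{"offset":[-0.04,-0.044,0],"spin":0},{"offset":[-0.04,-0.044,0],"spin":0},{"offset":[-0.04,-0.044,0],"spin":0},{"offset":[-0.04,-0.044,0],"spin":0},{"offset":[-0.04,-0.044,0],"spin":0}]}}

```text
time_s: 1.95
ee_pos: [422.2, 22.5, 228.4]
ee_rot: [180.0, 0.1, 164.6]
force: [1.6, 0.8, -0.9]
gripper_width: 1.0
gripper_force: 0.0
```

{"op": "arm_command", "data": {"motion": [{"offset":[-0.04,-0.044,0],"spin":0},{"offset":[-0.04,-0.044,0],"spin":0},{"offset":[-0.04,-0.044,0],"spin":-0.055},{"offset":[-0.03,-0.04,0],"spin":0},{"offset":[0,0,0],"spin":0}]}}

```text
time_s: 2.58
ee_pos: [524.2, -183.0, 227.3]
ee_rot: [-180.0, 0.0, 167.6]
force: [0.1, -0.0, -0.3]
gripper_width: 0.5
gripper_force: 0.0
```

```bash
python3 - <<'E'
from h import *
import cv2
s=env.state();print(s['time_s'],s['ee_pos'],s['ee_rot'],s['force'],s['gripper_width'])
p,d=env.grab_frame('wrist');cv2.imwrite('pics/w1.png',p)
print(env.boxes_of('wrist','stand_pin'),env.pinpoint('wrist','roll_stand'))
for b in env.boxes_of('wrist','stand_pin'):
    x=b['bbox'];print(at('wrist',((x[0]+x[2])/2,(x[1]+x[3])/2),96,s))
print(tool([561,-241.7,140]))
E
```

```text
2.575 [ 524.1652203  -182.97955052  227.30155544] [-1.79978311e+02  1.41183469e-02  1.67589543e+02] [ 0.13474236 -0.02680256 -0.29139265] 0.5498920947114699
[] [{'location': [283.7, 217.7], 'score': 0.86}]
[-0.0508 -0.0533  0.0879]
```

View pics/w1.png

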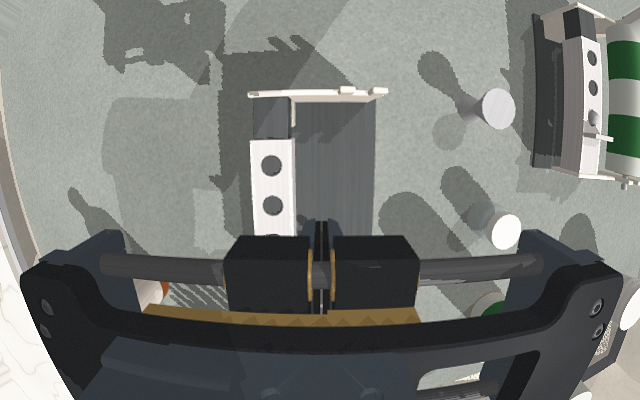

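```bash
python3 - <<'E'
from h import *
import cv2
s=env.state()
g=cv2.cvtColor(cv2.imread('pics/w1.png'),6)
for k,(x0,y0,x1,y1) in ((80,(256,148,286,182)),(40,(256,190,290,220))):
    n,l,st,c=cv2.connectedComponentsWithStats((g[y0:y1,x0:x1]<140).astype(np.uint8))
    i=1+st[1:,4].argmax();q=c[i]+[x0,y0]; P=at('wrist',q,90,s)
    a=np.radians(-12.2);print(q,st[i],P,P+k*np.array([np.cos(a),np.sin(a),0]))
E
```

```text
[271.02134146 165.25304878] [  5   7  21  21 328] [ 480.10005615 -219.94858907   90.        ] [ 558.29332769 -236.85457279   90.        ]
[272.38926174 205.30201342] [  7   6  20  20 298] [ 519.31015682 -228.37815436   90.        ] [ 558.4067926  -236.83114622   90.        ]
```

```bash
python3 - <<'E'
from h import *
print(tool([558.7,-238,150]))
E
```

```text
[-0.0478 -0.0501  0.0779]
```

{"op": "arm_command", "data": {"motion": [{"offset":[-0.024,-0.025,0.02],"spin":0},{"offset":[-0.024,-0.025,0.02],"spin":0},{"offset":[0,0,0.02],"spin":0},{"offset":[0,0,0.018],"spin":0},{"offset":[0,0,0],"spin":0}]}}

```text
time_s: 3.4
ee_pos: [558.5, -237.4, 149.0]
ee_rot: [179.9, -0.2, 167.9]
force: [0.4, -0.2, -0.5]
gripper_width: 0.4
gripper_force: 0.0
```

```bash
python3 - <<'E'
from h import *
import cv2
s=env.state();print(s['time_s'],s['ee_pos'],s['ee_rot'],s['force'])
p,d=env.grab_frame('wrist');cv2.imwrite('pics/w2.png',p)
p,d=env.grab_frame('scene')
q,d=env.grab_frame('top')
cv2.imwrite('pics/m2.png',np.vstack([cv2.imread('pics/w2.png')[50:330,180:480],cv2.resize(p[70:210,170:320],(300,280),interpolation=2)]))
E
```

```text
3.4 [ 558.46313171 -237.42081898  148.95237173] [179.94722629  -0.18008201 167.89753004] [ 0.42860046 -0.15308064 -0.49983324]
```

View pics/m2.png

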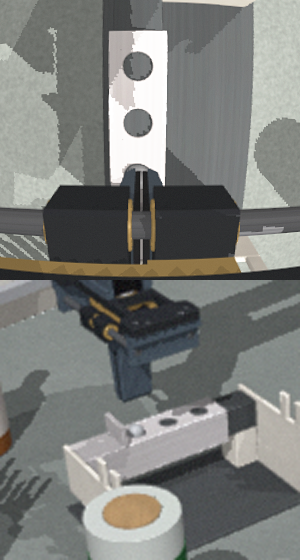

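```bash
python3 - <<'E'
from h import *
s=env.state();a=np.radians(-12.2)
for k,q in ((80,(318,116)),(40,(317.3,172.7))):
    P=at('wrist',q,90,s);print(P,P+k*np.array([np.cos(a),np.sin(a),0]))
    T=tool(P+k*np.array([np.cos(a),np.sin(a),0])+[0,0,24]);print(T)
E
```

```text
[ 483.61086273 -224.99133624   90.        ] [ 561.80413428 -241.89731996   90.        ]
[-0.0024 -0.0029  0.0372]
[ 522.87183308 -233.97292857   90.        ] [ 561.96846885 -242.42592042   90.        ]
[-0.0027 -0.0034  0.0372]
```

{"op": "arm_command", "data": {"motion": [{"offset":[-0.0005,-0.003,0.008],"spin":0},{"offset":[0,0,0.012],"spin":0},{"offset":[0,0,0.01],"spin":0},{"offset":[0,0,0],"spin":0}]}}

```text
time_s: 4.05
ee_pos: [558.6, -241.9, 118.5]
ee_rot: [180.0, -0.2, 167.8]
force: [-0.6, -0.9, -0.4]
gripper_width: 0.4
gripper_force: 0.0
```

{"op": "arm_command", "data": {"motion": [{"offset":[0,0,0.004],"spin":0},{"offset":[0,0,0.003],"spin":0},{"offset":[0,0,0],"spin":0}]}}

```text
time_s: 4.42
ee_pos: [559.6, -242.3, 113.2]
ee_rot: [-180.0, 0.0, 167.8]
force: [-0.4, -0.7, 2.1]
gripper_width: 1.0
gripper_force: 1.1
```

{"op": "arm_command", "data": {"motion": [{"offset":[0,0,0.003],"spin":0},{"offset":[0,0,0.003],"spin":0},{"offset":[0,0,0],"spin":0}]}}

```text
time_s: 4.8
ee_pos: [559.6, -242.3, 107.0]
ee_rot: [-180.0, 0.0, 167.8]
force: [-0.6, 0.1, 4.6]
gripper_width: 0.5
gripper_force: 1.9
```

{"op": "arm_command", "data": {"motion": [{"offset":[0,0,0.0015],"spin":0},{"offset":[0,0,0],"spin":0}]}}

```text
time_s: 5.05
ee_pos: [559.6, -242.2, 105.5]
ee_rot: [-180.0, 0.0, 167.8]
force: [-0.7, -0.3, 3.5]
gripper_width: 0.8
gripper_force: 2.1
```

{"op": "arm_command", "data": {"motion": [{"offset":[0,0,0.001],"spin":0},{"offset":[0,0,0],"spin":0}]}}

```text
time_s: 5.3
ee_pos: [559.6, -242.2, 104.5]
ee_rot: [-180.0, 0.0, 167.8]
force: [0.0, 0.1, 3.9]
gripper_width: 0.0
gripper_force: 2.2
```

{"op": "arm_command", "data": {"motion": [{"offset":[0,0,0.0007],"spin":0},{"offset":[0,0,0],"spin":0}]}}

```text
time_s: 5.55
ee_pos: [559.5, -242.2, 104.3]
ee_rot: [-180.0, 0.0, 167.8]
force: [0.4, 0.7, 6.7]
gripper_width: 0.2
gripper_force: 3.4
```

{"op": "arm_command", "data": {"motion": [{"offset":[0,0,0.0003],"spin":0},{"offset":[0,0,0],"spin":0}]}}

```text
time_s: 5.8
ee_pos: [559.5, -242.3, 104.3]
ee_rot: [-180.0, 0.0, 167.8]
force: [0.1, 0.9, 8.0]
gripper_width: 0.0
gripper_force: 4.1
```

{"op": "arm_command", "data": {"motion": [{"offset":[-0.002,0,0],"spin":0},{"offset":[-0.002,0,0],"spin":0},{"offset":[0,0,0],"spin":0}]}}

```text
time_s: 6.18
ee_pos: [561.7, -242.7, 104.2]
ee_rot: [180.0, -0.2, 167.8]
force: [-4.9, 0.3, 10.9]
gripper_width: 0.4
gripper_force: 5.6
```

{"op": "arm_command", "data": {"motion": [{"offset":[-0.002,0,0],"spin":0},{"offset":[-0.002,0,0],"spin":0},{"offset":[0,0,0],"spin":0}]}}

```text
time_s: 6.55
ee_pos: [565.6, -243.6, 104.2]
ee_rot: [180.0, -0.2, 167.8]
force: [-5.1, 0.8, 10.0]
gripper_width: 0.4
gripper_force: 5.2
```

{"op": "arm_command", "data": {"motion": [{"offset":[-0.002,0,0],"spin":0},{"offset":[-0.002,0,0],"spin":0},{"offset":[0,0,0],"spin":0}]}}

```text
time_s: 6.92
ee_pos: [568.2, -244.1, 104.2]
ee_rot: [180.0, -0.4, 167.8]
force: [-7.9, 1.5, 12.8]
gripper_width: 0.8
gripper_force: 6.3
```

{"op": "arm_command", "data": {"motion": [{"offset":[-0.002,0,0],"spin":0},{"offset":[-0.002,0,0],"spin":0},{"offset":[0,0,0],"spin":0}]}}

```text
time_s: 7.3
ee_pos: [573.7, -245.3, 104.2]
ee_rot: [-180.0, -0.1, 167.8]
force: [-3.2, 0.2, 10.9]
gripper_width: 0.8
gripper_force: 5.1
```

```bash
cat >> h.py <<'E'
import cv2
def look(name):
    s=env.state()
    p,d=env.grab_frame('wrist');q,_=env.grab_frame('scene')
    cv2.imwrite('pics/'+name+'w.png',p)
    cv2.imwrite('pics/'+name+'.png',np.hstack([cv2.resize(p[50:250,230:430],(400,400),interpolation=2),cv2.resize(q[80:210,190:320],(390,400),interpolation=2)]))
    print(s['time_s'],s['ee_pos'],s['force'])
    return s
E
python3 -c "
from h import *
look('a1')"
```

```text
7.3 [ 573.72750714 -245.33984658  104.21783368] [-3.19144767  0.21013707 10.87695009]
```

View pics/a1.png

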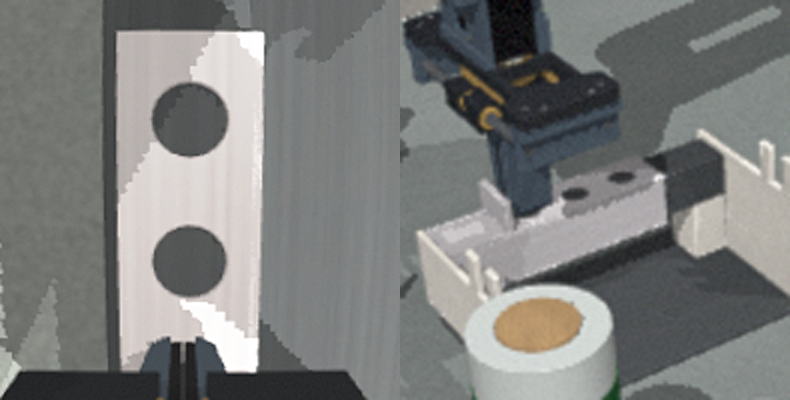

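```bash
cat >> h.py <<'E'
A=np.radians(-12.2);X=np.array([np.cos(A),np.sin(A),0])
def holes(name,s):
    g=cv2.GaussianBlur(cv2.cvtColor(cv2.imread('pics/'+name+'w.png'),6),(5,5),0)
    out=[]
    c,_=cv2.findContours(((g<140)*255).astype(np.uint8),cv2.RETR_LIST,2)
    for k in c:
        x,y,w,h=cv2.boundingRect(k);a=cv2.contourArea(k)
        if 22<w<50 and .8<w/h<1.25 and a/w/h>.7 and 280<x<350:
            P=at('wrist',(x+w/2-.5,y+h/2-.5),90,s); out.append(((x,y,w,h),float(P@X)-float(np.array([561.5,-241.7,0])@X)))
    print('TCP x',(s['ee_pos']-[561.5,-241.7,0])@X*1.0,'holes stand x',out)
E
python3 -c "
from h import *
holes('a1',env.state())
s=dict(ee_pos=np.array([558.46,-237.42,148.95]),ee_rot=[179.947,-.18,167.9])
for q in ((318,116),(317.3,172.7)):print((at('wrist',q,90,s)-[561.5,-241.7,0])@X)
"
```

```text
TCP x 12.744168781141704 holes stand x [((306, 163, 37, 36), -27.594076029293547), ((306, 91, 38, 37), -67.58752538961755)]
-81.65025079278023
-41.74529347180964
```

{"op": "arm_command", "data": {"motion": [{"offset":[-0.003,0,0],"spin":0},{"offset":[-0.004,0,-0.0015],"spin":0},{"offset":[-0.004,0,0],"spin":0},{"offset":[-0.003,0,0],"spin":0},{"offset":[0,0,0],"spin":0}]}}

```text
time_s: 8.02
ee_pos: [587.8, -248.3, 104.3]
ee_rot: [180.0, -0.2, 167.8]
force: [-3.8, 0.4, 3.2]
gripper_width: 0.5
gripper_force: 2.6
```

```bash
python3 -c "
from h import *
holes('a2',look('a2'));holes('a3',look('a3'))"
```

```text
8.025 [ 587.77166548 -248.291556    104.32367022] [-3.78549483  0.35065689  3.15059196]
TCP x 27.071302636729136 holes stand x [((306, 157, 37, 36), -16.679617404861915), ((305, 85, 39, 37), -56.61270910487224)]
8.125 [ 587.80896005 -248.26814905  104.33594105] [-4.24474129  0.40415214  3.00626806]
TCP x 27.102808478120238 holes stand x [((306, 157, 37, 36), -16.643605742742693), ((305, 85, 39, 37), -56.5752970475977)]
```

{"op": "arm_command", "data": {"motion": [{"offset":[-0.004,0,0],"spin":0},{"offset":[-0.004,0,0],"spin":0},{"offset":[-0.004,0,0],"spin":0},{"offset":[-0.001,0,0],"spin":0},{"offset":[0,0,0],"spin":0}]}}

```text
time_s: 8.85
ee_pos: [601.7, -251.2, 104.7]
ee_rot: [180.0, 0.0, 167.8]
force: [-1.1, 0.1, -0.4]
gripper_width: 0.5
gripper_force: 0.4
```

```bash
python3 -c "
from h import *
holes('a4',look('a4'))"
```

```text
8.85 [ 601.73506763 -251.23618339  104.72760933] [-1.11251784  0.09906972 -0.35646804]
TCP x 41.34162662587948 holes stand x [((305, 85, 39, 37), -42.30208879418831)]
```

View pics/a4.png

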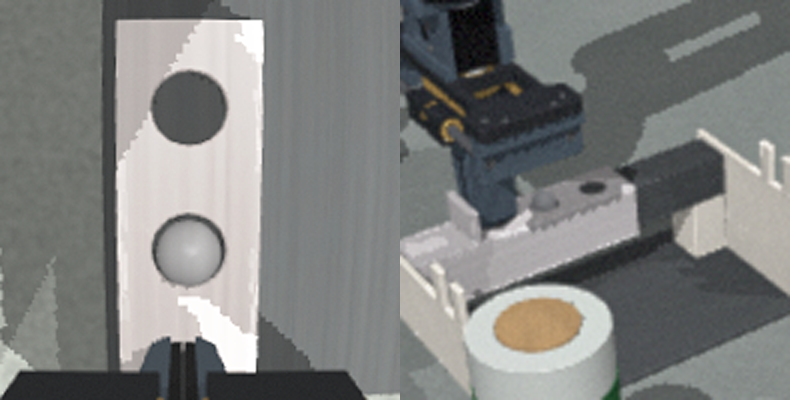

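```bash
python3 -c "
from h import *
s=env.state();p,d=env.grab_frame('wrist')
for q in ((324,174),(324,170),(324,178),(300,175),(324,145)):
    e,r=ray('wrist',q,s);T=rm(s['ee_rot'])@env.camera_model('wrist')['hand_eye'][:3,2]
    print(q,e+r*d[q[1],q[0]]/(r@T))
q,d=env.grab_frame('top');m=env.camera_model('top')
cv2.imwrite('pics/t5.png',cv2.resize(q[110:300,330:490],None,fx=3,fy=3,interpolation=2))
"
```

```text
(324, 174) [ 557.39572915 -240.72205074   99.92245565]
(324, 170) [ 555.4979536  -240.30315208   98.57126834]
(324, 178) [ 559.13482546 -241.11431534  102.03367571]
(300, 175) [ 556.66379785 -254.28282739   90.12167337]
(324, 145) [ 542.9845147  -237.54493113   90.48961824]
```

The wrist depth puts the pin's top about 10 mm above the sleeve, so it is fully up in the next hole. I'll back off the lip and lift away.

{"op": "arm_command", "data": {"motion": [{"offset":[0.004,0,-0.002],"spin":0},{"offset":[0,0,-0.02],"spin":0},{"offset":[0,0,-0.05],"spin":0},{"offset":[0,0,-0.05],"spin":0},{"offset":[0,0,0],"spin":0}]}}

```text
time_s: 9.68
ee_pos: [599.7, -251.4, 232.6]
ee_rot: [-179.9, 0.6, 167.8]
force: [0.9, 0.7, 0.5]
gripper_width: 0.4
gripper_force: 0.0
```

{"op": "arm_command", "data": {"motion": [{"offset":[-0.06,0,0],"spin":0},{"offset":[-0.04,0,0],"spin":0},{"offset":[0,0,0],"spin":0}]}}

```text
time_s: 10.05
ee_pos: [696.6, -271.5, 224.0]
ee_rot: [180.0, -0.1, 167.8]
force: [0.1, -0.3, -0.6]
gripper_width: 0.3
gripper_force: 0.0
```

```bash
python3 -c "
from h import *
s=look('f');print(s['force'])
p=cv2.imread('pics/fw.png');q,_=env.grab_frame('top')
cv2.imwrite('pics/f2.png',np.hstack([p[20:320,170:570],cv2.resize(q[110:300,330:490],(253,300),interpolation=2)]))
"
```

```text
10.05 [ 696.64390109 -271.51169956  223.95565951] [ 0.13052744 -0.276142   -0.6040007 ]
[ 0.13052744 -0.276142   -0.6040007 ]
```

View pics/f2.png

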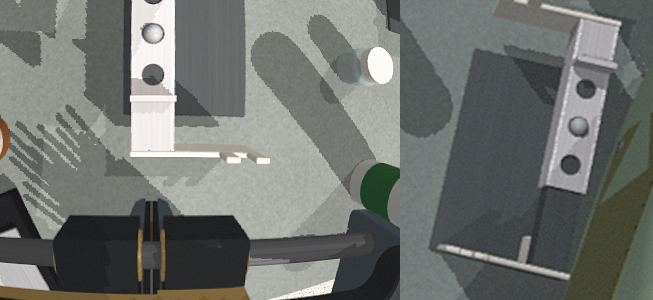

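The pictures show the pin up in the middle hole, with one open hole on each side of it: crop (152,33) from the wrist and (578,127) from the top. The sleeve has moved by exactly one hole and the arm is clear.

```bash
python3 -c "
from workcell import env
print(env.job_done())"
```

```text
the job is handed in; nothing more can be done
None
```

I widened the empty stand by exactly one hole: its spring pin is up in the next hole, the film-loaded stand was not touched, the arm is clear, and the job was handed in at about 10 s.

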